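# Put mis-stored chip rolls and sample jars back in their trays

### The arm

A 7-joint arm with a two-finger parallel gripper is mounted at the origin on a cart in front of the work surface, level with it; the furniture and walls round the work are solid. World frame = base frame: x ahead of the robot, y to its left, z up, the work surface at z = 0. Lengths are in m, angles in rad, forces in N, time in s.
With the tool pointing down it reaches from about 0.35 to 0.9 m from the base axis. Payload 8.1 kg.
Tool frame: the origin (TCP) lies at the very end of the fingers, on their centre line; the grasp point (between the pads) lies 19 mm behind it (env.grip_depth is the distance from the TCP to the grasp point, in m); z points along the fingers, y is the line along which they close (so a half turn about z gives the same grasp; the last joint's range is limited). The gripper opens to 85 mm and grips with 20 to 120 N. Pads are 22 mm wide; open, the fingers measure 114 mm over their backs; the gripper's body (76 mm by 85 mm) begins 54 mm behind the grasp point. The pads swing forward as they close: fully open they stand 13 mm farther back than shut.
Start: joints at [-1.382, 0.434, 0.025, 1.573, -0.012, 1.134, -0.075], TCP at [0.18, 0.599, 0.231] pointing down, gripper open.
Joint ranges: [-2.62, 2.62], [-0.44, 2.09], [-1.27, 1.32], [0.08, 2.57], [-1.32, 4.46], [0.12, 2], [-2.74, 2.74]. Speed limits (rad/s): [2.22, 2.22, 3.01, 3.01, 3.14, 3.14, 3.14].

### API

Orientations are given as a rotation vector (axis times angle).
In Python, from station import env gives the robot as it stands. Calls block until the motion is done:
- env.movep(position, orientation): joint-space move of the TCP to a pose.
- env.movel(position, rotation=None, max_speed=0.15, until_force=None): straight line of the TCP; rotation=None keeps the orientation; max_speed is the mean speed in m/s. With until_force (N) it stops when the force on the tool has changed by that much, and returns True; else False.
- env.movej(angles): joint-space move.
- env.open_gripper() and env.grab(): open the fingers fully, or close them until they stop; the grip force is fixed at half the most.
- env.hold(seconds).
- env.solve_ik(position, orientation): joint angles nearest the present ones, or None.
- env.get_state(): the state.
- env.capture(name): name is "scene" or "top" or "wrist"; returns the picture (420x560x3 uint8, red, green, blue); there is no depth.
- env.camera_params(name): a dict with "fx", "fy", "cx", "cy" (pixels), "distortion" ([k1, k2, p1, p2, k3] as OpenCV has them; the pictures are not rectified), "rvec" (rotation vector, rad) and "tvec" (3), from world to camera coordinates, as OpenCV has them. Camera axes: x right, y down, z forward; pixel columns grow to the right and rows downward; lengths in m; the calibration is good to about 2 mm. A picture is of the moment at which its call begins: read the wrist's pose just before it. camera_params takes no time and is no camera call; for the wrist camera it gives the pose at the moment of the call.
A pose or a line that the arm cannot do raises env.Unreachable and nothing moves.
- env.hand_in(): hands the job in; it is judged then, once.
The state is a dict: "clock": time; "qpos": joint angles; "qd": joint speeds; "effort": joint torques, N m; "tcp_pos": TCP position; "eef_rot": TCP orientation; "wrist_force": force on the tool from outside, world axes, zero at the start; "torque": the same for the moment, N m; "finger_gap": opening from 0.0 (shut) to 1.0 (fully open); "grip_force": force on a finger pad.
Only numpy, scipy, OpenCV 4.12 (cv2) and the standard library are available. Lean on these libraries where they do the work, as an engineer would, in place of code of your own. Each camera call takes 0.05 s, during which the arm holds its last target. There are 200 camera calls.

### The job

The chip stock has been put away wrong. Sort it so that the dark red tray holds the two wine-red chip rolls, the slate-grey tray the two slate-grey rolls and the white tray the two white-lidded sample jars, each standing upright in a well of its own. Let no roll or jar fall over, and leave the two rolls that already stand in the tray of their own colour in their wells.

Things in the scene. Friction and masses are not known exactly. Their poses are not given: they have to be found in the camera images.
- tray_red: The dark red stock tray, fixed to the table: a moulded block 136 x 74 x 28 mm with two round wells side by side. Origin: centre of its underside, on the table; x runs along its long side. The well centres lie at x = -33 mm and x = +33 mm, y = 0; each well is 58 mm across, its floor is 4 mm above the table and its rim 28 mm above it. Home of the wine-red rolls. (The peach and navy rolls and the other things farther off on the table are no part of the job.)
- tray_grey: The slate-grey (blue-grey) stock tray, fixed to the table: a moulded block 136 x 74 x 28 mm with two round wells side by side. Origin: centre of its underside, on the table; x runs along its long side. The well centres lie at x = -33 mm and x = +33 mm, y = 0; each well is 58 mm across, its floor is 4 mm above the table and its rim 28 mm above it. Home of the slate-grey rolls.
- tray_white: The white stock tray, fixed to the table: a moulded block 136 x 74 x 28 mm with two round wells side by side. Origin: centre of its underside, on the table; x runs along its long side. The well centres lie at x = -33 mm and x = +33 mm, y = 0; each well is 58 mm across, its floor is 4 mm above the table and its rim 28 mm above it. Home of the sample jars. At the start one of its two wells is empty; it is the only empty well of the three trays.
- wine_roll_a: A roll of 25 gaming chips in film, a solid cylinder 40 mm across and 84 mm tall, 0.29 kg, standing on its end; wine red with cream and black edge spots; it starts in a well of the dark red tray, where it belongs, and stays there. Origin: centre of its underside; z points up along its axis.
- wine_roll_b: A roll of 25 gaming chips in film, a solid cylinder 40 mm across and 84 mm tall, 0.29 kg, standing on its end; wine red with cream and black edge spots, the same as the other; it starts in a well of the slate-grey tray, beside a slate-grey roll. Origin: centre of its underside; z points up along its axis.
- slate_roll_a: A roll of 25 gaming chips in film, a solid cylinder 40 mm across and 84 mm tall, 0.29 kg, standing on its end; slate grey with pink and white edge spots; it starts in a well of the slate-grey tray, where it belongs, and stays there. Origin: centre of its underside; z points up along its axis.
- slate_roll_b: A roll of 25 gaming chips in film, a solid cylinder 40 mm across and 84 mm tall, 0.29 kg, standing on its end; slate grey with pink and white edge spots, the same as the other; it starts in a well of the white tray or of the dark red tray. Origin: centre of its underside; z points up along its axis.
- jar_a: A clear plastic sample jar of coloured chips with a white screw lid, 43 mm across (lid 44 mm) and 69 mm tall, 0.11 kg, standing; it is solid and closed. It starts in a well of the dark red tray or of the white tray (the jar that stands in a tray at the start). Origin: centre of its underside; z points up along its axis.
- jar_b: A clear plastic sample jar of coloured chips with a white screw lid, 43 mm across (lid 44 mm) and 69 mm tall, 0.11 kg, standing; it is solid and closed. It starts on the open table (the jar that stands in no tray at the start). Origin: centre of its underside; z points up along its axis.
There are look-alikes about, which are no part of the job. What is shaped like the jar_a but orange or turquoise is not meant.

How it is judged:
At the end, for the whole second after the job is handed in: Both wine-red rolls in the dark red tray, both slate rolls in the slate-grey tray, both jars in the white tray: each on the floor of a well (underside under 8 mm above the table, within 13 mm of the tray's centre line, 47 mm of its middle), upright within 0.1 rad, at rest (x of wine_roll_a in the frame of tray_red between -0.047 and 0.047 m and y of wine_roll_a in the frame of tray_red between -0.013 and 0.013 m and z of each of wine_roll_a, wine_roll_b in the frame of tray_red below 0.008 m and angle between each of wine_roll_a, wine_roll_b, slate_roll_a, slate_roll_b, jar_a, jar_b's own z axis and vertical below 0.1 rad and linear speed of each of wine_roll_a, wine_roll_b, slate_roll_a, slate_roll_b, jar_a, jar_b below 0.02 m/s and angular speed of each of wine_roll_a, wine_roll_b, slate_roll_a, slate_roll_b, jar_a, jar_b below 0.2 rad/s and x of wine_roll_b in the frame of tray_red between -0.047 and 0.047 m and y of wine_roll_b in the frame of tray_red between -0.013 and 0.013 m and x of slate_roll_a in the frame of tray_grey between -0.047 and 0.047 m and y of slate_roll_a in the frame of tray_grey between -0.013 and 0.013 m and z of each of slate_roll_a, slate_roll_b in the frame of tray_grey below 0.008 m and x of slate_roll_b in the frame of tray_grey between -0.047 and 0.047 m and y of slate_roll_b in the frame of tray_grey between -0.013 and 0.013 m and x of jar_a in the frame of tray_white between -0.047 and 0.047 m and y of jar_a in the frame of tray_white between -0.013 and 0.013 m and z of each of jar_a, jar_b in the frame of tray_white below 0.008 m and x of jar_b in the frame of tray_white between -0.047 and 0.047 m and y of jar_b in the frame of tray_white between -0.013 and 0.013 m); the robot touches nothing.
It fails at once if a chip roll or sample jar falls over (tilts more than 0.8 rad) (angle between any of wine_roll_a, wine_roll_b, slate_roll_a, slate_roll_b, jar_a, jar_b's own z axis and vertical above 0.8 rad).
It fails at once if a roll that stood in the tray of its own colour at the start is taken out of its well or moved by more than 30 mm (distance of any of wine_roll_a, slate_roll_a from where it was at the start of the episode above 0.03 m).
It also fails if it takes over 96 s, if anything falls off the work surface, if the arm or the gripper's body presses on something with over 40 N, if the wrist force passes 120 N, or if a joint passes its speed limit or range.

## Working session

There is one attempt and no reset: what is moved stays moved. The work goes in short steps, each a Python script; the robot and the scene stay as the last script left them, time stands still between calls to the robot, and variables do not carry over. Pictures are saved under pics/ and viewed, at most 14 in all, crops included, and the job is handed in when it is done.

```bash
mkdir -p pics; ls
python3 - <<'E'
from station import env
import cv2
for n in("top","scene"):
    im=env.capture(n); cv2.imwrite(f"pics/{n}0.png",im[:,:,::-1]); p=env.camera_params(n); print(n,p)
print(env.get_state())
E
```

```text
pics
top {'fx': 402.3161744272258, 'fy': 402.3161744272258, 'cx': 281.2935858672675, 'cy': 208.44715232428345, 'distortion': array([0.00566693, 0.        , 0.        , 0.        , 0.        ]), 'rvec': array([ 2.18209912, -2.12218204,  0.07023838]), 'tvec': array([-0.22007763,  0.48938818,  0.8499846 ])}
scene {'fx': 436.26491196153535, 'fy': 436.26491196153535, 'cx': 282.18145480356793, 'cy': 209.68606930483952, 'distortion': array([-0.13079797,  0.        ,  0.        ,  0.        ,  0.        ]), 'rvec': array([ 2.21011694, -1.16298695,  0.43922539]), 'tvec': array([-0.49114244,  0.23770915,  0.79427683])}
{'clock': 0.1, 'qpos': array([-1.38160931,  0.43511734,  0.02495883,  1.57397115, -0.01159032,
        1.13399111, -0.0751319 ]), 'qd': array([-0.00084757, -0.00058486,  0.00138161, -0.00243025, -0.00027307,
        0.00112513,  0.00039016]), 'effort': array([ 3.06126050e-03, -6.71750021e+01,  1.02804635e+00, -3.16902423e+01,
        1.57860870e-02,  7.19055926e-03, -5.46944570e-07]), 'tcp_pos': array([0.17970959, 0.59815693, 0.23064014]), 'eef_rot': array([-4.56833054e-01, -3.10812786e+00,  2.10532477e-03]), 'wrist_force': array([ 0.5278418 , -0.05674798, -0.43000705]), 'torque': array([-0.02188847,  0.00765661,  0.06613458]), 'grip_force': 0.0, 'finger_gap': 1.0030485198079655}
```

View pics/top0.png

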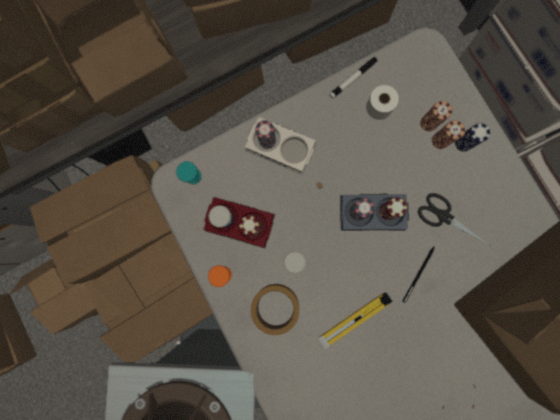

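View pics/scene0.png

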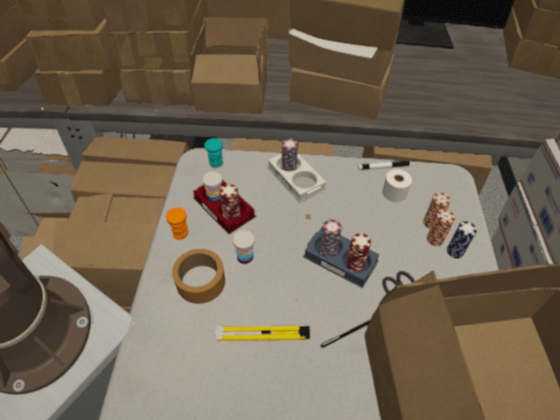

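The top view shows the red tray at (239,222), with the jar on the left (219,216) and a wine roll on the right (250,225). The white tray is at (281,145), with a slate roll on the left (265,133) and an empty right well (294,151). The grey tray is at (375,211), with slate on the left (361,209) and wine on the right (397,208). Jar_b stands on the table at (295,262). The scene view agrees.

```bash
cat > h.py <<'E'
import numpy as np, cv2
from station import env
def ray(n,px,z,p=None):
    p=p or env.camera_params(n)
    K=np.array([[p['fx'],0,p['cx']],[0,p['fy'],p['cy']],[0,0,1]])
    u=cv2.undistortPoints(np.array(px,float).reshape(-1,1,2),K,p['distortion']).reshape(-1,2)
    R=cv2.Rodrigues(p['rvec'])[0]; c=-R.T@p['tvec']
    d=np.c_[u,np.ones(len(u))]@R
    return (c+d*((z-c[2])/d[:,2])[:,None])[:,:2]
def proj(n,pt,p=None):
    p=p or env.camera_params(n)
    K=np.array([[p['fx'],0,p['cx']],[0,p['fy'],p['cy']],[0,0,1]])
    return cv2.projectPoints(np.array(pt,float).reshape(-1,1,3),p['rvec'],p['tvec'],K,p['distortion'])[0].reshape(-1,2)
E
python3 - <<'E'
from h import *
im=cv2.imread('pics/top0.png'); hsv=cv2.cvtColor(im,cv2.COLOR_BGR2HSV)
print({q:(im[q[1],q[0]].tolist(),hsv[q[1],q[0]].tolist()) for q in [(208,232),(235,215),(272,212),(345,225),(379,200),(404,226),(253,152),(310,152),(295,262),(219,216),(330,150)]})
for k,c in dict(jarA=((219,216),.073),jarB=((295,262),.069),slateA=((361,207),.088),wineB=((397,205),.088),slateB=((264,131),.088),wineA=((249,223),.088),wellW=((294,151),.028),turq=((187,172),.069),orange=((219,276),.069)).items():
    print(k,ray('top',c[0],c[1]).round(4))
a=cv2.resize(im[110:290,195:420],None,fx=3.5,fy=3.3,interpolation=cv2.INTER_CUBIC)
cv2.imwrite('pics/crop.png',cv2.convertScaleAbs(a[:600,:800],alpha=1.8))
E
```

```text
{(208, 232): ([80, 86, 93], [14, 36, 93]), (235, 215): ([20, 19, 58], [179, 171, 58]), (272, 212): ([99, 105, 113], [13, 32, 113]), (345, 225): ([89, 84, 79], [105, 29, 89]), (379, 200): ([79, 76, 73], [105, 19, 79]), (404, 226): ([86, 83, 79], [103, 21, 86]), (253, 152): ([76, 82, 85], [20, 27, 85]), (310, 152): ([125, 140, 146], [21, 37, 146]), (295, 262): ([130, 145, 147], [26, 29, 147]), (219, 216): ([130, 144, 148], [23, 31, 148]), (330, 150): ([108, 116, 121], [18, 27, 121])}
jarA [[ 0.4713 -0.0815]]
jarB [[ 0.3828 -0.239 ]]
slateA [[ 0.4956 -0.367 ]]
wineB [[ 0.5014 -0.4377]]
slateB [[ 0.6464 -0.1689]]
wineA [[ 0.4577 -0.1453]]
wellW [[ 0.621  -0.2306]]
turq [[ 0.5616 -0.0097]]
orange [[ 0.35   -0.0863]]
```

View pics/crop.png

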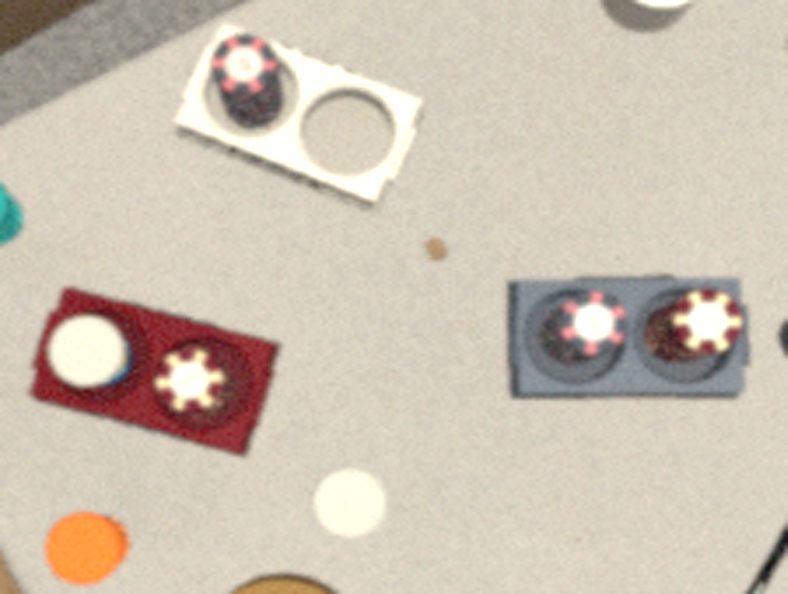

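Run:
```python
from h import *
T=dict(red=[(65,289),(280,345),(245,456),(33,395)],white=[(224,25),(422,98),(377,203),(178,124)],grey=[(510,281),(741,278),(743,395),(514,396)])
for n,c in T.items():
    c=np.array(c)/[3.5,3.3]+[195,110]; P=ray('top',c,.028)
    m=P.mean(0); ax=(P[1]+P[2]-P[0]-P[3])/2; L=np.linalg.norm(ax); ax/=L
    W=np.linalg.norm((P[0]+P[1]-P[2]-P[3])/2)
    print(n,m.round(4),L.round(4),W.round(4),'yaw',np.degrees(np.arctan2(ax[1],ax[0])).round(1),'L well',(m-.033*ax).round(4),'R well',(m+.033*ax).round(4))
C=dict(jarA=((90,350),.073),jarB=((350,503),.069),slateA=((594,324),.088),wineB=((709,321),.088),slateB=((246,67),.088),wineA=((190,379),.088),wellW=((347,131),.028))
for k,(c,z) in C.items(): print(k,ray('top',np.array(c)/[3.5,3.3]+[195,110],z).round(4))
# IK check, tool y along tray y
for nm,p,yaw in [('jarA',(.471,-.082),-75),('wW',(.621,-.2306),-68),('wB',(.5014,-.4377),-90),('sB',(.646,-.169),-68),('jB',(.383,-.239),-90)]:
  for add in (0,180):
    from scipy.spatial.transform import Rotation as R
    a=np.radians(yaw+add); x=np.array([np.cos(a),np.sin(a),0]); z=np.array([0,0,-1.]); M=np.c_[x,np.cross(z,x),z]
    for h in(.04,.19):
      q=env.solve_ik([*p,h],R.from_matrix(M).as_rotvec()); print(nm,add,h,None if q is None else np.round(q,2))
```

```text
red [ 0.4622 -0.1175] 0.1374 0.0734 yaw -104.5 L well [ 0.4705 -0.0855] R well [ 0.4539 -0.1494]
white [ 0.636 -0.201] 0.1346 0.0743 yaw -111.3 L well [ 0.648  -0.1703] R well [ 0.624  -0.2318]
grey [ 0.4918 -0.4043] 0.1388 0.0751 yaw -87.9 L well [ 0.4906 -0.3713] R well [ 0.4929 -0.4373]
jarA [[ 0.4712 -0.0851]]
jarB [[ 0.3819 -0.239 ]]
slateA [[ 0.4934 -0.3744]]
wineB [[ 0.4969 -0.4388]]
slateB [[ 0.6479 -0.1715]]
wineA [[ 0.454 -0.146]]
wellW [[ 0.6239 -0.2308]]
jarA 0 0.04 [-0.69  0.77  1.14  2.18 -0.98  0.87 -1.79]
jarA 0 0.19 [-0.8   0.41  1.17  2.03 -0.45  0.99 -2.28]
jarA 180 0.04 [-0.45  0.56  0.7   2.16 -0.62  0.63  0.96]
jarA 180 0.19 [-0.65  0.31  0.91  2.02 -0.3   0.94  0.68]
wW 0 0.04 [-0.35  1.    1.14  1.71 -1.    1.13 -1.65]
wW 0 0.19 [-0.36  0.77  1.15  1.58 -0.73  1.27 -1.85]
wW 180 0.04 [-0.19  0.81  0.76  1.7  -0.68  0.92  1.24]
wW 180 0.19 [-0.35  0.77  1.14  1.58 -0.72  1.27  1.29]
wB 0 0.04 [ 0.02  1.    1.14  1.7  -1.    1.14 -1.68]
wB 0 0.19 [ 0.01  0.78  1.15  1.57 -0.73  1.28 -1.87]
wB 180 0.04 [ 0.09  0.89  0.95  1.7  -0.85  1.01  1.35]
wB 180 0.19 [ 0.01  0.78  1.15  1.57 -0.73  1.28  1.27]
sB 0 0.04 [-0.44  1.    1.14  1.7  -1.    1.14 -1.76]
sB 0 0.19 [-0.45  0.78  1.15  1.57 -0.74  1.28 -1.95]
sB 180 0.04 [-0.25  0.79  0.7   1.68 -0.62  0.9   1.09]
sB 180 0.19 [-0.41  0.72  1.02  1.56 -0.64  1.23  1.11]
jB 0 0.04 [-0.32  0.74  1.14  2.24 -0.98  0.83 -1.65]
jB 0 0.19 [-0.47  0.34  1.18  2.09 -0.39  0.96 -2.22]
jB 180 0.04 [-0.12  0.54  0.77  2.23 -0.67  0.61  1.15]
jB 180 0.19 [-0.34  0.27  0.98  2.08 -0.28  0.92  0.78]
```

```bash
cat >> h.py <<'E'
from scipy.spatial.transform import Rotation as Rot
W=dict(jarA=(.4710,-.0853),redL=(.4705,-.0855),whiteR=(.6240,-.2313),whiteL=(.648,-.1708),greyR=(.4935,-.4375),wineB=(.4965,-.4385),slateB=(.648,-.171),jarB=(.382,-.239))
YAW=dict(red=75.5,grey=92,white=68.7)
def rv(yaw):
    a=np.radians(yaw); x=np.array([np.cos(a),np.sin(a),0]); z=np.array([0,0,-1.])
    return Rot.from_matrix(np.c_[x,np.cross(z,x),z]).as_rotvec()
def st(s=''):
    t=env.get_state(); print(s,'t',round(t['clock'],1),'tcp',t['tcp_pos'].round(4),'gap',round(t['finger_gap'],3),'F',t['wrist_force'].round(1),'grip',round(t['grip_force'],1))
def wrist(name,pts):
    p=env.camera_params('wrist'); im=env.capture('wrist')[:,:,::-1].copy()
    cv2.imwrite(f'pics/{name}_raw.png',im)
    for u in proj('wrist',pts,p): cv2.drawMarker(im,tuple(int(round(v)) for v in u),(0,255,0),cv2.MARKER_CROSS,12,1)
    cv2.imwrite(f'pics/{name}.png',im); np.save(f'pics/{name}.npy',p,allow_pickle=True)
E
python3 - <<'E'
from h import *
s=env.get_state(); env.movel([*s['tcp_pos'][:2],.3],max_speed=.2)
env.movep([*W['jarA'],.2],rv(YAW['red'])); st()
wrist('w1',[(*W['jarA'],.073),(.454,-.147,.088),(.382,-.239,.069)])
E
```

```text
t 3.2 tcp [ 0.4714 -0.0845  0.2   ] gap 0.999 F [ 0.6 -0.1  0.6] grip 0.0
```

View pics/w1.png

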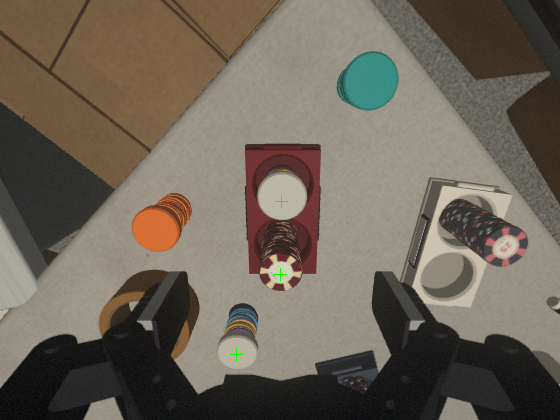

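The jar_a lid appears at (282,194) with the marker at (281,201), about 6 mm off along the tray. The wine_a and jar_b markers fit, and the red tray spans (246–321, 145–273). I'll fit the lid by mask and act.

Run:
```python
from h import *
p=np.load('pics/w1.npy',allow_pickle=True).item()
im=cv2.imread('pics/w1_raw.png'); hsv=cv2.cvtColor(im,cv2.COLOR_BGR2HSV)
m=((hsv[...,1]<60)&(hsv[...,2]>90)).astype(np.uint8); m[:, :249]=0; m[:,316:]=0; m[:155]=0; m[232:]=0
n,l,s,c=cv2.connectedComponentsWithStats(m); k=1+np.argmax(s[1:,4]); print(s[k],c[k])
cn=cv2.findContours((l==k).astype(np.uint8),cv2.RETR_EXTERNAL,cv2.CHAIN_APPROX_NONE)[0][0]; e=cv2.minEnclosingCircle(cn);print(e)
print('jarA',ray('wrist',[e[0]],.073,p)); 
P=ray('wrist',[(246,145),(321,145),(317,273),(249,273)],.028,p);print('red',P.mean(0),P)
P=ray('wrist',[(447,273)],.028,p);print('whiteR',P)
```

```text
[ 257  171   50   49 1902] [281.64511041 195.2891693 ]
((281.7720031738281, 194.6199951171875), 25.054046630859375)
jarA [[ 0.47296639 -0.07987068]]
red [ 0.46645515 -0.11223493] [[ 0.44873046 -0.03528184]
 [ 0.51918197 -0.05336516]
 [ 0.48547037 -0.18952301]
 [ 0.41243778 -0.1707697 ]]
whiteR [[ 0.62532776 -0.22553894]]
```

Run:
```python
from h import *
im=cv2.imread('pics/scene0.png')
a=cv2.resize(im[135:285,185:385],None,fx=4,fy=4,interpolation=cv2.INTER_CUBIC); a=cv2.convertScaleAbs(a,alpha=1.5)
for q in [(.471,-.0853,.073),(.624,-.2313,.028),(.648,-.171,.088),(.4965,-.4385,.088),(.382,-.239,.069),(.454,-.1465,.088)]:
    u=(proj('scene',[q])[0]-[185,135])*4+1.5; cv2.drawMarker(a,tuple(int(v) for v in u),(0,255,0),cv2.MARKER_CROSS,14,1)
cv2.imwrite('pics/sc.png',a)
```

```text
(no output)
```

View pics/sc.png

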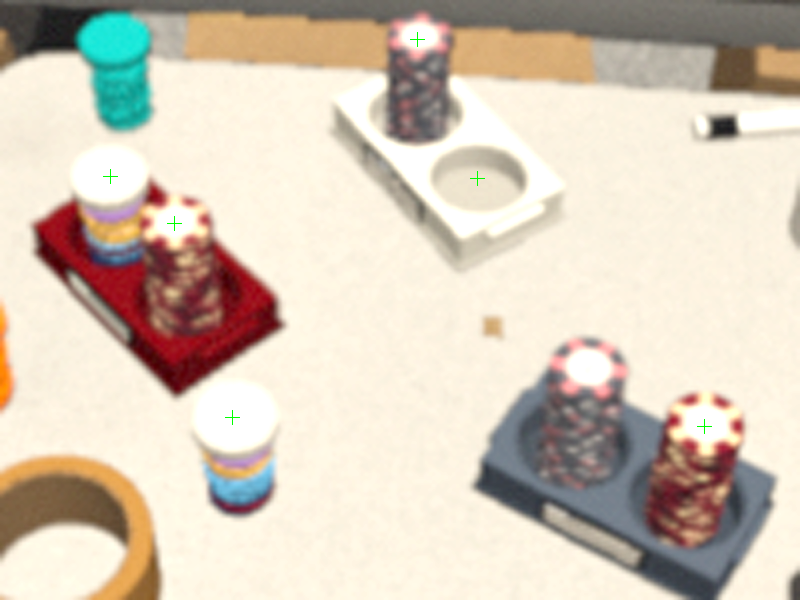

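The scene view confirms the top-camera points: lids at (110,176) and (235,414), well at (478,179), all within about 2 mm. I'll use those.

```bash
cat >> h.py <<'E'
def pick(xy,yaw,z,hov=.18):
    env.movep([*xy,hov],rv(yaw)); env.movel([*xy,z],rv(yaw),max_speed=.12); st('at')
    env.grab(); st('grab'); env.movel([*xy,hov],rv(yaw),max_speed=.12); st('up')
def place(xy,yaw,z,hov=.18):
    env.movel([*xy,hov],rv(yaw),max_speed=.22)
    env.movel([*xy,z+.03],rv(yaw),max_speed=.12); hit=env.movel([*xy,z+.001],rv(yaw),max_speed=.04,until_force=8); st(f'down hit={hit}')
def release(hov=.18):
    env.open_gripper(); s=env.get_state(); env.movel([*s['tcp_pos'][:2],hov],max_speed=.15); st('rel')
E
python3 - <<'E'
from h import *
pick(W['jarA'],YAW['red'],.037)
cv2.imwrite('pics/held1.png',env.capture('wrist')[:,:,::-1])
E
```

```text
at t 4.9 tcp [ 0.4714 -0.0854  0.0375] gap 0.997 F [ 0.5 -0.2 -0.2] grip 0.0
grab t 5.4 tcp [ 0.4713 -0.0853  0.0375] gap 0.486 F [-1.6  0.3  7.3] grip 59.5
up t 6.7 tcp [ 0.4706 -0.0851  0.1794] gap 0.487 F [-0.3  0.7 -0.5] grip 60.7
```

View pics/held1.png

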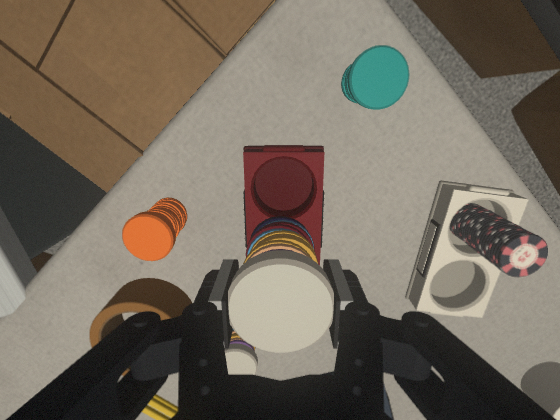

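The jar is held squarely at (282,300) and the left red well at (284,185) is empty. I'll place it.

Run:
```python
from h import *
place(W['whiteR'],YAW['white'],.037); release()
cv2.imwrite('pics/a1.png',env.capture('wrist')[:,:,::-1])
```

```text
down hit=True t 9.7 tcp [ 0.6235 -0.231   0.0376] gap 0.486 F [-0.8  0.2  5.5] grip 61.3
rel t 11.3 tcp [ 0.6225 -0.2301  0.179 ] gap 1.0 F [0.1 0.4 0.4] grip 0.0
```

View pics/a1.png

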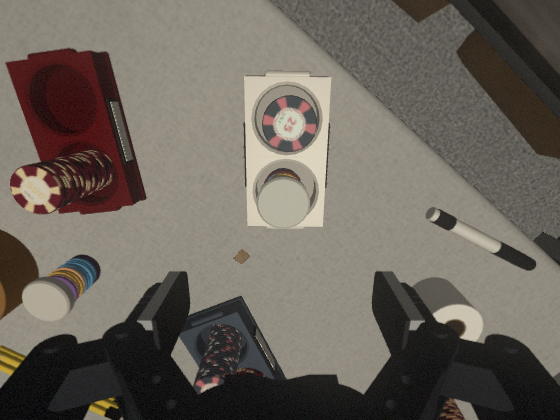

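Jar_a stands upright in the white tray's right well (285,200), and the slate roll beside it at (289,124) is undisturbed. Next is wine_b.

Run:
```python
from h import *
pick(W['wineB'],YAW['grey'],.046)
place(W['redL'],YAW['red'],.046)
```

```text
at t 13.6 tcp [ 0.4969 -0.439   0.0469] gap 0.999 F [0.4 0.2 0.6] grip 0.0
grab t 14.1 tcp [ 0.497  -0.4387  0.0465] gap 0.451 F [0.4 1.3 4.7] grip 59.2
up t 15.3 tcp [ 0.4962 -0.438   0.179 ] gap 0.458 F [-0.   0.2 -3.8] grip 60.0
down hit=True t 18.9 tcp [ 0.4701 -0.0855  0.0464] gap 0.454 F [ 0.1 -0.9  6.3] grip 60.5
```

Contact came at the expected height (46.4 mm). I'll release, then do slate_b.

Run:
```python
from h import *
release(); 
pick(W['slateB'],YAW['white'],.046)
place(W['greyR'],YAW['grey'],.046)
```

```text
rel t 20.4 tcp [ 0.4687 -0.0849  0.1793] gap 1.001 F [-0.3 -0.5  0.6] grip 0.0
at t 22.5 tcp [ 0.6485 -0.1713  0.0469] gap 0.999 F [0.9 0.3 1. ] grip 0.0
grab t 23.0 tcp [ 0.6486 -0.1713  0.0465] gap 0.456 F [ 1.3 -0.7  4. ] grip 59.0
up t 24.2 tcp [ 0.6476 -0.1707  0.179 ] gap 0.455 F [-0.1 -0.9 -3.6] grip 59.5
down hit=True t 27.6 tcp [ 0.4932 -0.4371  0.0464] gap 0.454 F [-0.7  0.1  5.2] grip 59.3
```

Run:
```python
from h import *
release()
pick(W['jarB'],-20,.033)
xy=W['jarB']; env.movep([*xy,.18],rv(25))
place(W['whiteL'],YAW['white'],.037)
cv2.imwrite('pics/top2.png',env.capture('top')[:,:,::-1])
```

```text
rel t 29.1 tcp [ 0.4923 -0.4358  0.1791] gap 0.998 F [ 0.2  0.2 -0.6] grip 0.0
at t 32.3 tcp [ 0.3823 -0.2392  0.0334] gap 1.004 F [-0.5 -0.4  0.4] grip 0.0
grab t 32.8 tcp [ 0.3823 -0.239   0.0335] gap 0.486 F [-1.2  2.4  9.6] grip 59.3
up t 34.1 tcp [ 0.3817 -0.2387  0.1795] gap 0.487 F [ 0.3  0.2 -0.3] grip 60.7
down hit=True t 38.0 tcp [ 0.6474 -0.1706  0.0376] gap 0.485 F [-0.6  0.6  5.6] grip 61.5
```

View pics/top2.png

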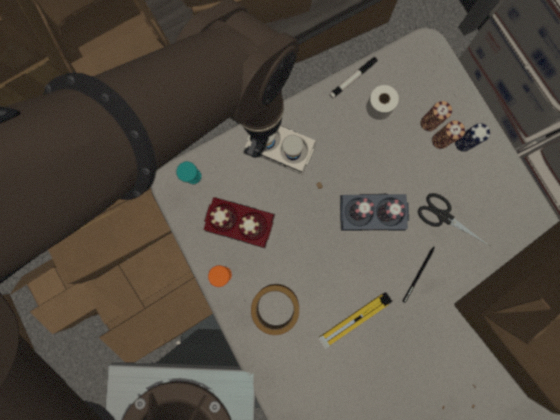

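Two wine rolls stand in the red tray (221,216)/(249,226), two slate in grey (362,209)/(395,209), and jar_a in white (293,147). I'll release, back away and check.

Run:
```python
from h import *
release(.25); env.movep([.6,.05,.3],rv(68.7)); env.hold(.5); st()
im=np.hstack([env.capture(n)[100:300,150:430,::-1] for n in('top','scene')])
cv2.imwrite('pics/fin.png',cv2.convertScaleAbs(cv2.resize(im,None,fx=1.42,fy=1.42),alpha=1.5))
```

```text
rel t 40.1 tcp [ 0.6462 -0.17    0.249 ] gap 1.0 F [-0.8 -0.4 -0.6] grip 0.0
 t 41.5 tcp [0.6    0.0497 0.2999] gap 1.002 F [-0.1  0.5 -0.1] grip 0.0
```

View pics/fin.png

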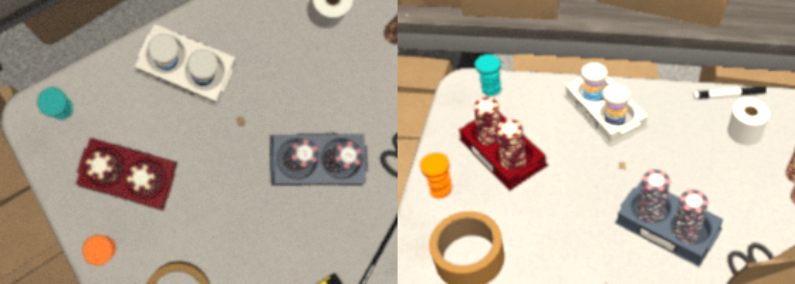

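All six stand upright in the right trays: jars at (165,50)/(203,67), wine at (99,166)/(143,179) and slate at (304,153)/(348,155), and the arm is clear.

```bash
python3 -c "
from station import env
print(env.hand_in())"
```

```text
the job is handed in; nothing more can be done
None
```

I handed the job in at about 42 s of the 96 s: the final pictures show both wine-red rolls, both slate-grey rolls and both jars upright in wells of their own trays, and the hand-in returned no verdict.

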